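Ratchet a clamp screw down snug between two pillars

ROBOT

A 6-joint arm with a two-finger parallel gripper is mounted at the origin on a cart in front of the work surface, level with it; the furniture and walls round the work are solid. World frame = base frame: x ahead of the robot, y to its left, z up, the work surface at z = 0. Lengths are in m, angles in rad, forces in N, time in s.
With the tool pointing down it reaches from about 0.35 to 0.775 m from the base axis. Payload 5.5 kg.
Tool frame: the origin (TCP) lies midway between the tips of the shut fingers; the grasp point (between the pads) lies 19 mm behind it; z points along the fingers, y is the line along which they close (so a half turn about z gives the same grasp; the last joint's range is limited). The gripper opens to 85 mm and grips with 20 to 120 N. Pads are 22 mm wide; open, the fingers measure 114 mm over their backs; the gripper's body (76 mm by 85 mm) begins 54 mm behind the grasp point. The pads swing forward as they close: fully open they stand 13 mm farther back than shut.
Start: joints at [-0.14, 0.313, 0.046, 1.304, 0, 1.431], TCP at [0.575, -0, 0.209] pointing down, gripper open.
Joint ranges: [-2.76, 2.76], [-0.86, 1.69], [-1.03, 1.26], [-2.2, 2.34], [-1.47, 1.5], [-3.14, 3.14]. Speed limits (rad/s): [2.57, 2.57, 3.14, 3.14, 3.14, 3.14].

INTERFACE

Orientations are given as a unit quaternion [w, x, y, z].
In Python, from workcell import telemetry, imaging, env gives the robot as it stands. The module is installed in compiled form; this text tells all that it offers.
- The arm moves only by the tool step_arm, never from a script. Its argument "moves" is a list of rows, each a list of 3 entries, a list of its own where there are three numbers: the shift along the tool's x, y, z in mm, then the turn, a rotation vector about the tool's x, y, z in rad, then the finger opening in mm, from 0 to 85.4. A call has 1 to 8 rows; each row is the pose to reach, as a shift and turn from the pose commanded when the call began, along the tool's axes at that moment; what a row does not reach only later rows make up. A row lasts 1/12 s, in which the tool goes at most 41.7 mm and 7.16 degrees, less where a joint would pass 70% of its speed; a pose out of reach is approached as far as the arm can. A call with a gripper value outside its range is refused whole. The fingers move at their own pace and stop on an object; "grip_force" is the grip in N (left out, the last holds). Time passes only in rows, so rows that repeat a pose let the fingers close. It gives the time, the measured TCP pose, the force, the opening and the grip force at its end, in the units of the state.
- telemetry.get_state(): the state, without advancing time (a new reading comes with each control period).
- imaging.read_camera(name): name is "scene" or "side" or "wrist"; returns the picture (480x640x3 uint8, red, green, blue); there is no depth.
- imaging.camera_params(name): a dict with "camera_matrix" (3x3 intrinsics, pixels), "pose" (4x4, takes a point from camera to world coordinates). Camera axes: x right, y up, looking along -z (the intrinsics and any distortion apply to the point x, -y, -z); pixel columns grow to the right and rows downward; lengths in m; the calibration is good to about 2 mm. The wrist camera is an equidistant fisheye: a pixel r from the principal point sees the ray r / f radians off the axis. A picture is of the moment at which its call begins: read the wrist's pose just before it. camera_params takes no time and is no camera call; for the wrist camera it gives the pose at the moment of the call.
- env.hand_in(): hands the job in; it is judged then, once.
The state is a dict: "clock": time; "joint_pos": joint angles; "qvel": joint speeds; "tau": joint torques, N m; "tcp_pos": TCP position; "orientation": TCP orientation; "wrist_force": force on the tool from outside, world axes, zero at the start; "ft_torque": the same for the moment, N m; "finger_gap": finger opening in m; "grip_force": force on a finger pad.
Only numpy, scipy, OpenCV 4.12 (cv2) and the standard library are available. Lean on these libraries where they do the work, as an engineer would, in place of code of your own. Each camera call takes 0.05 s, during which the arm holds its last target. There are 200 camera calls.

TASK

Set the ratchet wrench over the brass hexagon head of the clamp screw on the grey fixture, with its handle between the two pillars, and turn the screw clockwise (seen from above) with short back-and-forth swings of the handle until the screw is snug on the blue strap, but not overtightened. Turn the screw only with the ratchet, leave the ratchet sitting on the screw, and leave the paste jar and the grease tub where they are.

Things in the scene. Friction and masses are not known exactly. Their poses are not given: they have to be found in the camera images.
- fixture: Fixed grey base plate, 132 x 118 x 12 mm; origin on the worktop below the screw's axis, z up. The handle of a ratchet on the screw must point along -x of this frame, between the two pillars, and can swing only about 0.7 rad to either side of -x before it strikes a pillar, which feels like a tight screw.
- pillars (a point): Point midway between the tops of the fixture's two upright steel pillars (12 mm thick, tops 82 mm above the worktop), 36 mm from the screw's axis along the fixture's -x; the pillars stand 49 mm from this point along +y and -y of the fixture.
- strap: Fixed blue steel strap, 94 x 34 x 10 mm, across the fixture under the screw's collar; origin on its underside on the screw's axis. At the start its top is 1.9 to 2.7 mm below the collar, so the screw must turn 1.25 to 1.8 rad to touch it; poses do not tell this well enough, it must be felt. With the collar touching, the push needed at the grip rises by about 0.8 N per 0.1 rad.
- screw: Clamp screw, axis vertical, in a fixed place. Origin: centre of the underside of its steel collar (48 mm across, 5 mm thick). Turning it clockwise seen from above sinks it by 1.5 mm per rad. It runs down against 0.45 to 0.55 N m, a push of 4 N at the handle grip. Snug is 7 to 11 N at the grip (0.9 to 1.4 N m), overtightened 14 N (1.8 N m). It stays tight when let go.
- hex_top (a point): Centre of the top of the screw's brass head, 23.5 mm above the screw's origin. On the collar stands a hexagon 30 mm across flats, 10 mm high, and on that a round tapered centring nose, 8.5 mm high, 30 mm across at its foot and 14 mm at its top. The hexagon's flats face +x and -x of this frame, and so on every 60 deg.
- ratchet_block (a point): Centre of the black square grip block (28 x 28 mm, 42 mm high) on top of the ratchet's round steel head, on its axis. Axes: x and y square to the block's faces, the handle points along -x, z up. The head is 62 mm across, its top 20.5 mm below this point, its foot 47.5 mm below. The wrench stands on its foot on the worktop left of the piston; about 0.5 kg.
- ratchet_grip (a point): Middle of the wrench's black handle grip (70 mm long, 18 mm wide, 16 mm high), 125 mm from the head's axis, 12 mm above the foot; axes as ratchet_block. Swung clockwise seen from above, the handle drives the socket; counter-clockwise it clicks back freely (teeth every 15 deg; with the socket's play up to 0.5 rad is lost at each reversal).
- socket_mouth (a point): Centre of the mouth of the ratchet's hexagon socket at the wrench's foot; it turns with the socket. The hexagon is 31.6 mm across flats, 19 mm deep, open downward; flats face +x and -x of this frame, and so on every 60 deg. Fully seated, the mouth rests on the collar, 5 mm above the screw's origin.
- paste_jar: White and cream paste jar, 55 mm across, 90 mm high, bystander; origin at its foot.
- oil_cup: White and green grease tub, 74 mm across, 57 mm high, bystander; origin at its foot.
- piston: Big fixed engine piston, upright, 270 mm across and 322 mm high, between the wrench's place and the fixture: carry the wrench round its front (robot) side or over it. Its vertical axis passes within 20 mm of x = 0.614, y = 0.183 in the world; the low open ring beside it (265 mm across, 113 mm high) is centred at x = 0.485, y = -0.068.

How it is judged:
On the way, in this order (a step that is already met when the one before it is completed fails the run):
1. the ratchet sits on the screw head, socket down on the collar (z of socket_mouth in the frame of screw below 0.008 m and horizontal distance between socket_mouth and screw below 0.004 m and angle between ratchet_block's own z axis and vertical below 0.12 rad), for 0.2 s.
2. the screw bears on the strap with more than 100 N (contact force between screw and strap above 100 N), for 0.2 s.
At the end, for the whole second after the job is handed in: the screw bears on the strap with more than 100 N; the ratchet sits upright (within 0.15 rad) on the screw, its socket's mouth less than 5 mm above the collar and within 5 mm of the screw's axis (contact force between screw and strap above 100 N and z of socket_mouth in the frame of screw below 0.01 m and horizontal distance between socket_mouth and screw below 0.005 m and angle between ratchet_block's own z axis and vertical below 0.15 rad); the robot touches nothing.
It fails at once if the screw is overtightened: it presses on the strap with more than 900 N (contact force between screw and strap above 900 N).
It fails at once if the screw is turned with the fingers: they touch it with more than 5 N (contact force between the fingers and screw above 5 N).
It fails at once if the paste jar is moved by more than 40 mm (distance of paste_jar from where it was at the start of the episode above 0.04 m).
It fails at once if the grease tub is moved by more than 40 mm (distance of oil_cup from where it was at the start of the episode above 0.04 m).
It also fails if it takes over 72 s, if anything falls off the work surface, if the arm or the gripper's body presses on something with over 40 N, if the wrist force passes 120 N, or if a joint passes its speed limit or range.

## Working session

There is one attempt and no reset: what is moved stays moved. The work goes in short steps, Python scripts to look and compute and a tool call to move; the robot and the scene stay as the last step left them, time stands still between calls to the robot, and variables do not carry over. Pictures are saved under pics/ and viewed, at most 10 in all, crops included, and the job is handed in when it is done.

Besides the shell and the picture viewer there is one more tool, called after ">>>" by a JSON object that holds its "op" and its "data", one argument or row to a line. step_arm: Moves the arm, as the interface text tells. Its arguments: {"type":"object","properties":{"moves":{"type":"array"},"grip_force":{"type":"number"}},"required":["moves"]}

```bash
mkdir -p pics; cat > h.py <<'E'
import numpy as np, cv2
from workcell import telemetry, imaging, env
def snap(n,f):
    P=imaging.camera_params(n); im=imaging.read_camera(n); cv2.imwrite(f'pics/{f}.png',cv2.cvtColor(im,cv2.COLOR_RGB2BGR)); np.savez(f'pics/{f}.npz',K=P['camera_matrix'],T=P['pose'],w=(n=='wrist')); return im
def ray(f,u,v):
    d=np.load(f'pics/{f}.npz'); K,T=d['K'],d['T']
    if d['w']:
        a=(u-K[0,2])/K[0,0]; b=(v-K[1,2])/K[1,1]; r=np.hypot(a,b)+1e-12; c=np.array([a/r*np.sin(r),-b/r*np.sin(r),-np.cos(r)])
    else: c=np.array([(u-K[0,2])/K[0,0],-(v-K[1,2])/K[1,1],-1]); 
    return T[:3,3],T[:3,:3]@(c/np.linalg.norm(c))
def onz(f,u,v,z):
    o,d=ray(f,u,v); return o+d*(z-o[2])/d[2]
def cross(*obs):
    A=0;b=0
    for o in obs:
        p,d=ray(*o); M=np.eye(3)-np.outer(d,d); A=A+M;b=b+M@p
    return np.linalg.solve(A,b)
def proj(f,p):
    d=np.load(f'pics/{f}.npz'); K,T=d['K'],d['T']; c=T[:3,:3].T@(np.array(p)-T[:3,3]); x,y,z=c[0],-c[1],-c[2]
    if d['w']:
        s=np.hypot(x,y); t=np.arctan2(s,z); return K[0,2]+K[0,0]*t*x/s,K[1,2]+K[1,1]*t*y/s
    return K[0,2]+K[0,0]*x/z,K[1,2]+K[1,1]*y/z
E
python3 - <<'E'
from h import *
for n in ['scene','side','wrist']:
    snap(n,n+'0'); P=imaging.camera_params(n); print(n,P['camera_matrix'],P['pose'].round(3))
print(telemetry.get_state())
E
```

```text
scene [[534.76914789   0.         318.10641247]
 [  0.         534.76914789 244.07949042]
 [  0.           0.           1.        ]] [[ 6.650e-01  5.230e-01 -5.330e-01 -2.160e-01]
 [-7.470e-01  4.650e-01 -4.750e-01 -6.150e-01]
 [-1.000e-03  7.140e-01  7.000e-01  1.084e+00]
 [ 0.000e+00  0.000e+00  0.000e+00  1.000e+00]]
side [[525.21315079   0.         317.63654979]
 [  0.         525.21315079 245.31360672]
 [  0.           0.           1.        ]] [[ 0.876  0.306 -0.372  0.117]
 [-0.481  0.54  -0.69  -0.73 ]
 [-0.011  0.784  0.621  0.802]
 [ 0.     0.     0.     1.   ]]
wrist [[371.64829954   0.         322.68723161]
 [  0.         371.64829954 241.22276114]
 [  0.           0.           1.        ]] [[ 1.     0.     0.002  0.576]
 [-0.001  0.953  0.302  0.077]
 [-0.002 -0.302  0.953  0.373]
 [ 0.     0.     0.     1.   ]]
{'clock': 0.15, 'joint_pos': array([-1.39658452e-01,  3.13840826e-01,  4.52561287e-02,  1.30360475e+00,
        3.07499430e-06,  1.43116310e+00]), 'qvel': array([ 0.00053714, -0.00388738,  0.00212943,  0.00065052, -0.00016346,
       -0.00159729]), 'tau': array([ 1.76330479e-03, -4.81067133e+01,  2.98815805e+01,  1.39078675e-02,
       -1.10673584e-04, -5.56924022e-05]), 'tcp_pos': array([5.74592054e-01, 1.51109930e-05, 2.07813003e-01]), 'orientation': array([-5.57230037e-04,  7.07115528e-01,  7.07097692e-01, -4.17960789e-04]), 'wrist_force': array([0.58721594, 0.14646316, 0.40667811]), 'ft_torque': array([ 0.00779058,  0.05189196, -0.01888484]), 'grip_force': 0.0, 'finger_gap': 0.08560839556951987}
```

View pics/scene0.png

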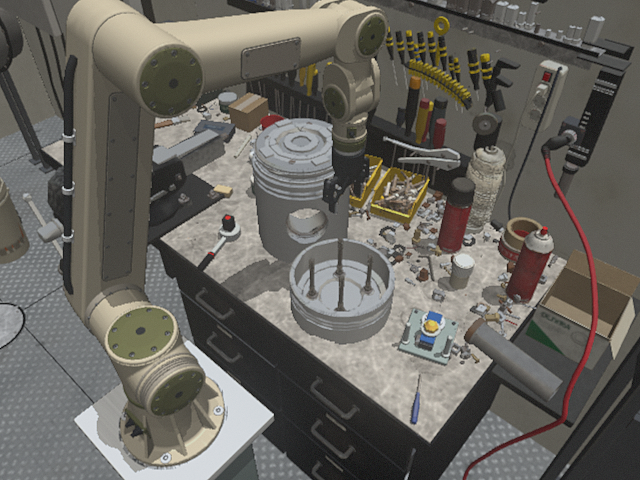

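View pics/side0.png

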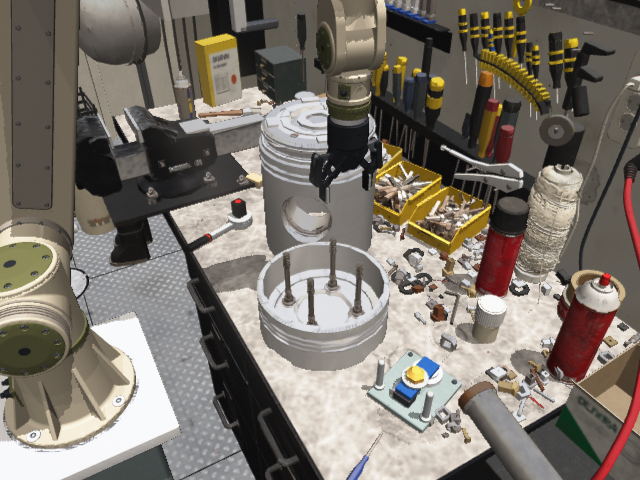

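View pics/wrist0.png

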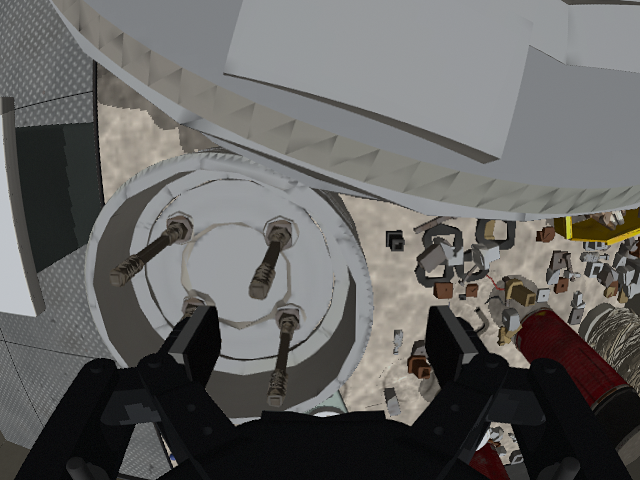

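Scene view: wrench block at about (228,222), grip running to about (207,262); brass head at (432,326). Side view: block at (238,208), grip at (203,240); head at (416,374). The wrist view shows the ring and the piston's edge.

```bash
python3 - <<'E'
from h import *
print('block',cross(('scene0',228,222),('side0',238.5,208)))
print('head', cross(('scene0',432,324),('side0',416,372)))
print('grip', onz('scene0',209,260,.012),onz('side0',203,240,.012))
for n,b in [('scene0',(180,190,80,90)),('side0',(180,180,90,80)),]:
    im=cv2.imread(f'pics/{n}.png'); x,y,w,h=b; A=cv2.resize(im[y:y+h,x:x+w],None,fx=4.4,fy=4.4,interpolation=cv2.INTER_CUBIC)
    x,y,w,h={'scene0':(385,285,90,90),'side0':(360,330,110,110)}[n]; B=cv2.resize(im[y:y+h,x:x+w],None,fx=4,fy=4,interpolation=cv2.INTER_CUBIC)
    locals(); 
    if n=='scene0': C=(cv2.resize(A,(352,396)),B)
    else: D=(A,B)
S=[cv2.resize(i,(400,300)) for i in (C[0],C[1],D[0],D[1])]
cv2.imwrite('pics/m.png',np.vstack([np.hstack(S[:2]),np.hstack(S[2:])]))
E
```

```text
block [0.46749011 0.34388727 0.04677081]
head [ 0.53625338 -0.30378065  0.06524929]
grip [0.35097295 0.29709581 0.012     ] [0.3540881  0.30566703 0.012     ]
```

View pics/m.png

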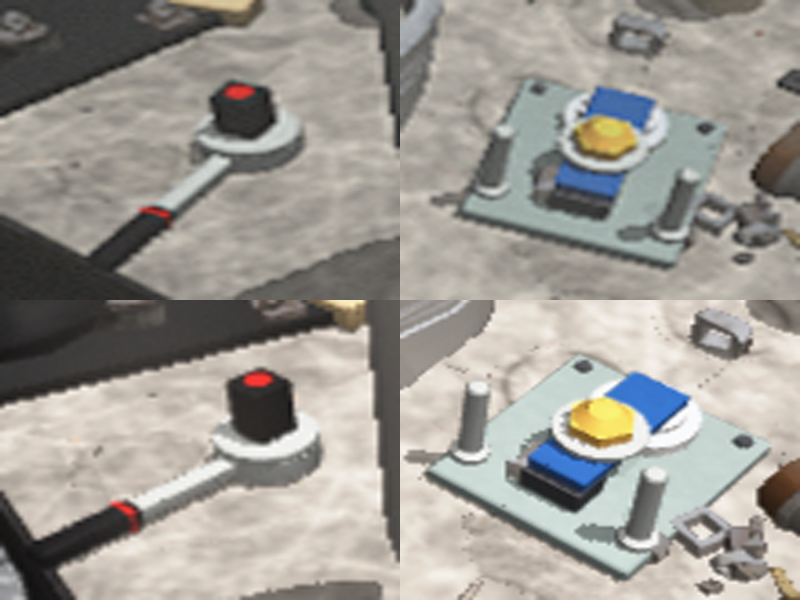

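The crops show the block's red dot, the handle, both pillar tops and the brass head clearly.

```bash
python3 - <<'E'
from h import *
print('blocktop',cross(('scene0',227.6,217.6),('side0',238.3,201.3)),onz('scene0',227.6,217.6,.0685),onz('side0',238.3,201.3,.0685))
a=cross(('scene0',408.9,324),('side0',381.7,361.9));b=cross(('scene0',449.6,336.6),('side0',429.6,392.3))
print(a,b); m=(a+b)/2; d=(a-b)[:2]; d/=np.linalg.norm(d); print('mid',m,'len',np.linalg.norm(a-b)); xf=np.array([d[1],-d[0]]); print('xfix',xf,np.arctan2(*xf[::-1]),'axis',m[:2]+.036*xf)
print('hex',cross(('scene0',431.1,321),('side0',415.8,368.5)))
# red ring of handle
p=onz('scene0',180+155/5,190+212/3.33,.02);q=onz('side0',180+126/4.44,180+215/3.75,.02);print('ring',p,q)
E
```

```text
blocktop [0.46750413 0.34143746 0.06708523] [0.46549875 0.33927301 0.0685    ] [0.46775963 0.34053838 0.0685    ]
[ 0.48636455 -0.26976249  0.0852411 ] [ 0.51940009 -0.35860333  0.08413922]
mid [ 0.50288232 -0.31418291  0.08469016] len 0.09479059396232516
xfix [0.93729605 0.34853424] 0.35600683297006586 axis [ 0.53662498 -0.30163568]
hex [ 0.5398301  -0.29844703  0.06760596]
ring [0.36637994 0.30509208 0.02      ] [0.3667547  0.29889865 0.02      ]
```

>>> {"op": "step_arm", "data": {
  "moves": [
    [[0,-40,0],[0,0,0],85],
    [[0,-80,0],[0,0,0],85],
    [[10,-120,0],[0,0,0],85],
    [[25,-155,0],[0,0,0],85],
    [[55,-180,0],[0,0,0],85],
    [[90,-190,0],[0,0,-0.12],85],
    [[125,-200,0],[0,0,-0.24],85],
    [[160,-205,0],[0,0,-0.36],85]
  ]
}}

```text
clock: 0.82
tcp_pos: [0.3683, 0.161, 0.2088]
orientation: [0.0, 0.567, 0.824, 0.0]
wrist_force: [0.9, -0.3, -0.8]
finger_gap: 0.085
grip_force: 0.0
```

>>> {"op": "step_arm", "data": {
  "moves": [
    [[25,26,8],[0,0,0],85],
    [[48,55,16],[0,0,0],85],
    [[72,85,25],[0,0,0],85],
    [[95,112,33],[0,0,0],85],
    [[115,135,40],[0,0,0],85],
    [[134,156,48],[0,0,0],85],
    [[134,156,48],[0,0,0],85],
    [[134,156,48],[0,0,0],85]
  ]
}}

```text
clock: 1.48
tcp_pos: [0.4683, 0.341, 0.1588]
orientation: [-0.001, 0.568, 0.823, -0.001]
wrist_force: [-0.3, 0.9, -0.0]
finger_gap: 0.0854
grip_force: 0.0
```

```bash
python3 - <<'E'
from h import *
snap('wrist','w1'); s=telemetry.get_state(); print(s['tcp_pos'],s['orientation'],s['joint_pos'].round(2)); print(proj('w1',[.467,.341,.0685]),proj('w1',s['tcp_pos']))
E
```

```text
[0.4680972  0.34019474 0.15953688] [-4.29507862e-04  5.68753019e-01  8.22507488e-01 -1.11798922e-03] [ 0.49  0.34 -0.04  1.2  -0.    1.7 ]
(np.float64(320.3548311420825), np.float64(234.41001745069215)) (np.float64(320.0333859152723), np.float64(290.0361264356116))
```

View pics/w1.png

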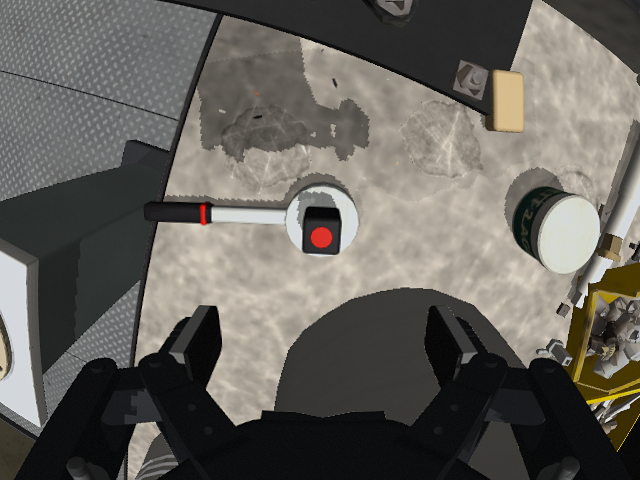

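The red dot is at (321,238), and the handle runs level from (285,216) to the ring at (204,213). The grease tub is at (560,232), clear of the wrench.

```bash
python3 - <<'E'
from h import *
im=cv2.imread('pics/w1.png').astype(int)
m=(im[...,2]>150)&(im[...,1]<90)&(im[...,0]<90)
n,l,s,c=cv2.connectedComponentsWithStats(m.astype(np.uint8))
for i in range(1,n):
    if s[i,4]>20: print(s[i],c[i],onz('w1',*c[i],.0685),onz('w1',*c[i],.015))
    if s[i,4]>20 and 300<c[i][0]<340: d=onz('w1',*c[i],.0685)
    if s[i,4]>20 and c[i][0]<240: r=onz('w1',*c[i],.015)
v=d-r; print('yaw',np.arctan2(v[1],v[0]),np.hypot(*v[:2]))
E
```

```text
[200 205   6  20  86] [202.6744186  214.68604651] [0.38104368 0.32475718 0.0685    ] [0.36811593 0.30626508 0.015     ]
[311 227  21  21 342] [321.01461988 236.91520468] [0.4681022  0.33941081 0.0685    ] [0.47342322 0.32399034 0.015     ]
yaw 0.32010209528675987 0.10533704684146963
```

>>> {"op": "step_arm", "data": {
  "moves": [
    [[-1,0,35],[0,0,0.04],85],
    [[-1,0,70],[0,0,0.04],85],
    [[-1,0,100],[0,0,0.04],85],
    [[-1,0,120],[0,0,0.04],85],
    [[-1,0,126],[0,0,0.04],85],
    [[-1,0,126],[0,0,0.04],60],
    [[-1,0,126],[0,0,0.04],40],
    [[-1,0,126],[0,0,0.04],30]
  ],
  "grip_force": 100
}}

```text
clock: 2.2
tcp_pos: [0.4706, 0.3398, 0.0368]
orientation: [0.001, 0.586, 0.811, 0.002]
wrist_force: [-0.2, 0.2, 0.1]
finger_gap: 0.0513
grip_force: 0.0
```

>>> {"op": "step_arm", "data": {
  "moves": [
    [[0,0,0],[0,0,0],15],
    [[0,0,0],[0,0,0],15],
    [[0,0,0],[0,0,0],15],
    [[0,0,0],[0,0,0],15],
    [[0,0,0],[0,0,0],15],
    [[0,0,0],[0,0,0],15]
  ],
  "grip_force": 100
}}

```text
clock: 2.7
tcp_pos: [0.4697, 0.3399, 0.0367]
orientation: [0.001, 0.585, 0.811, 0.001]
wrist_force: [-3.0, -0.9, 8.2]
finger_gap: 0.0252
grip_force: 98.1
```

>>> {"op": "step_arm", "data": {
  "moves": [
    [[0,0,-15],[0,0,0],15],
    [[0,0,-40],[0,0,0],15],
    [[0,0,-75],[0,0,0],15],
    [[0,0,-110],[0,0,0],15],
    [[0,0,-145],[0,0,0],15],
    [[0,0,-175],[0,0,0],15],
    [[0,0,-190],[0,0,0],15],
    [[0,0,-190],[0,0,0],15]
  ],
  "grip_force": 110
}}

```text
clock: 3.37
tcp_pos: [0.471, 0.3404, 0.2291]
orientation: [0.002, 0.585, 0.811, 0.003]
wrist_force: [0.7, 1.2, -6.1]
finger_gap: 0.0246
grip_force: 109.8
```

```bash
python3 - <<'E'
from h import *
snap('wrist','w2'); s=telemetry.get_state(); print(s); 
E
```

```text
{'clock': 3.4167, 'joint_pos': array([ 4.87838044e-01,  3.15981861e-01,  9.31198103e-02,  1.34402182e+00,
       -1.14306702e-04,  1.73847128e+00]), 'qvel': array([-0.0019328 ,  0.03539582, -0.07507159, -0.02835055,  0.00030863,
       -0.00097106]), 'tau': array([ 7.49333971e-02, -5.33502316e+01,  3.36611044e+01,  4.89878375e-01,
        1.51186361e-02, -2.18344853e-04]), 'tcp_pos': array([0.4700903 , 0.33995934, 0.22625003]), 'orientation': array([0.0009156 , 0.58535298, 0.81077621, 0.00172967]), 'wrist_force': array([ 0.22810496,  0.12591649, -5.62495737]), 'ft_torque': array([-0.04787157, -0.02696693,  0.01877102]), 'grip_force': 109.76098906248808, 'finger_gap': 0.02416899768285067}
```

View pics/w2.png

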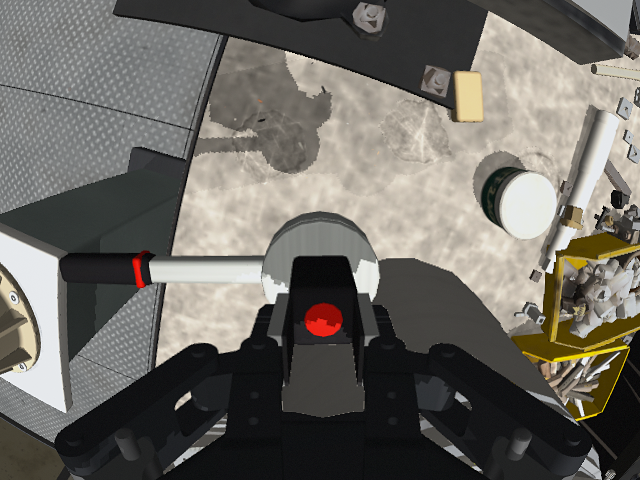

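>>> {"op": "step_arm", "data": {
  "moves": [
    [[-14,-22,-15],[0,0,-0.05],15],
    [[-33,-48,-32],[0,0,-0.15],15],
    [[-52,-75,-47],[0,0,-0.25],15],
    [[-70,-100,-62],[0,0,-0.35],15],
    [[-86,-123,-74],[0,0,-0.45],15],
    [[-117,-135,-74],[0,0,-0.54],15],
    [[-150,-148,-74],[0,0,-0.54],15],
    [[-179,-160,-74],[0,0,-0.54],15]
  ]
}}

```text
clock: 4.08
tcp_pos: [0.372, 0.1177, 0.2966]
orientation: [-0.001, 0.347, 0.938, -0.001]
wrist_force: [0.5, -0.2, -5.2]
finger_gap: 0.0245
grip_force: 110.2
```

```bash
python3 - <<'E'
from h import *
from scipy.spatial.transform import Rotation as R
s=telemetry.get_state(); q=s['orientation']; print(s['tcp_pos'],R.from_quat(np.r_[q[1:],q[0]]).as_matrix().round(3),s['joint_pos'].round(2),s['wrist_force'])
im=cv2.imread('pics/w2.png').astype(int)
m=((im[...,2]>150)&(im[...,1]<90)&(im[...,0]<90)); m[:,:300]=0; m[:,350:]=0
v,u=np.nonzero(m); p=onz('w2',(u.min()+u.max())/2,(v.min()+v.max())/2,.2263+.032); print(u.min(),u.max(),v.min(),v.max(),p)
Rm=R.from_quat([.58535,.81078,.00173,.00092]).as_matrix(); print('dot in tool',Rm.T@(p-[.4701,.33996,.22625]))
E
```

```text
[0.37195074 0.11773523 0.29660277] [[-0.759  0.651 -0.003]
 [ 0.651  0.759 -0.001]
 [ 0.002 -0.002 -1.   ]] [ 0.1  -0.06 -0.17  1.46 -0.    0.81] [ 0.54866949 -0.17113892 -5.22683491]
306 340 318 336 [0.47317716 0.3362918  0.2583    ]
dot in tool [-0.00443316  0.00189071 -0.03204527]
```

>>> {"op": "step_arm", "data": {
  "moves": [
    [[-30,-26,0],[0,0,0],15],
    [[-60,-53,0],[0,0,0],15],
    [[-90,-80,0],[0,0,0],15],
    [[-120,-106,0],[0,0,0],15],
    [[-150,-132,0],[0,0,0],15],
    [[-185,-147,0],[0,0,0],15],
    [[-221,-162,0],[0,0,0],15],
    [[-255,-175,0],[0,0,0],15]
  ]
}}

```text
clock: 4.75
tcp_pos: [0.452, -0.1817, 0.2961]
orientation: [-0.002, 0.349, 0.937, 0.0]
wrist_force: [1.1, 1.2, -4.7]
finger_gap: 0.0244
grip_force: 110.3
```

```bash
python3 - <<'E'
from h import *
s=telemetry.get_state(); q=s['orientation']; print(s['tcp_pos'],q)
snap('wrist','w3')
E
```

```text
[ 0.45198927 -0.18165542  0.29605893] [-1.69157671e-03  3.48666180e-01  9.37245384e-01  3.50872712e-04]
```

View pics/w3.png

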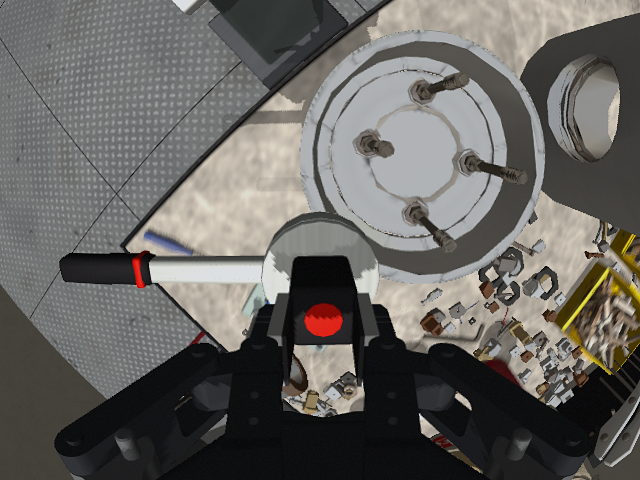

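The wrench is upright with the dot at (323,321), and the fixture is hidden behind the wrench. I'll refine the screw axis from the brass masks in the fixed cameras and the collar's white ring.

```bash
python3 - <<'E'
from h import *
from scipy.spatial.transform import Rotation as R
o=[]
for n,b in [('scene0',(415,305,35,40)),('side0',(395,355,45,40))]:
    im=cv2.imread(f'pics/{n}.png').astype(int); x,y,w,h=b
    m=(im[...,2]>120)&(im[...,0]<im[...,2]*.6)&(im[...,1]>im[...,2]*.55); k=np.zeros_like(m);k[y:y+h,x:x+w]=m[y:y+h,x:x+w]
    v,u=np.nonzero(k); print(n,len(u),u.min(),u.max(),v.min(),v.max(),u.mean(),v.mean()); o.append((n,u.mean(),v.mean()))
    for z in(.055,.058,.061): print(onz(n,u.mean(),v.mean(),z))
print(cross(*o))
p=onz('w3',323,321,.29606+.032); Rm=R.from_quat([.34867,.93725,.00035,-.00169]).as_matrix(); print(Rm.T@(p-[.45199,-.18166,.29606]), Rm.round(3))
p=onz('w2',322,320,.22625+.032); Rm=R.from_quat([.58535,.81078,.00173,.00092]).as_matrix(); print('w2',Rm.T@(p-[.4701,.33996,.22625]))
E
```

```text
scene0 114 425 437 320 331 430.87719298245617 325.5964912280702
[ 0.53842846 -0.30105018  0.055     ]
[ 0.53622817 -0.30196655  0.058     ]
[ 0.53402787 -0.30288292  0.061     ]
side0 248 407 423 366 383 415.06854838709677 374.39112903225805
[ 0.53720346 -0.30145318  0.055     ]
[ 0.53551565 -0.30317521  0.058     ]
[ 0.53382784 -0.30489725  0.061     ]
[ 0.53711506 -0.30166899  0.05604163]
[-0.0004003   0.00047359 -0.0320018 ] [[-0.757  0.654 -0.003]
 [ 0.654  0.757  0.002]
 [ 0.003 -0.001 -1.   ]]
w2 [-0.00103395  0.00147517 -0.03199507]
```

>>> {"op": "step_arm", "data": {
  "moves": [
    [[-30,-8,0],[0,0,0],15],
    [[-65,-17,0],[0,0,0],15],
    [[-105,-26,0],[0,0,0],15],
    [[-135,-33,10],[0,0,0],15],
    [[-143,-35,45],[0,0,0],15],
    [[-143,-35,85],[0,0,0],15],
    [[-143,-35,125],[0,0,0],15],
    [[-143,-35,150],[0,0,0],15]
  ]
}}

```text
clock: 5.47
tcp_pos: [0.5349, -0.2972, 0.1408]
orientation: [-0.005, 0.348, 0.937, 0.002]
wrist_force: [-1.3, 0.0, -5.5]
finger_gap: 0.0245
grip_force: 110.1
```

>>> {"op": "step_arm", "data": {
  "moves": [
    [[0,0,8],[0,0,0],15],
    [[0,0,12],[0,0,0],15],
    [[0,0,12],[0,0,0],15],
    [[0,0,12],[0,0,0],15]
  ]
}}

```text
clock: 5.8
tcp_pos: [0.5392, -0.3002, 0.1381]
orientation: [0.001, 0.348, 0.938, -0.0]
wrist_force: [-0.2, -0.2, -4.0]
finger_gap: 0.0243
grip_force: 110.3
```

```bash
python3 - <<'E'
from h import *
s=telemetry.get_state(); print(s['tcp_pos'],s['orientation'],s['wrist_force'],s['ft_torque'],s['joint_pos'].round(2))
a=snap('side','s1');b=snap('scene','c1')
A=cv2.resize(a[300:420,340:460],(400,400),interpolation=cv2.INTER_CUBIC);B=cv2.resize(b[260:360,385:485],(400,400),interpolation=cv2.INTER_CUBIC)
cv2.imwrite('pics/m2.png',np.hstack([A,B])[...,::-1])
E
```

```text
[ 0.53916655 -0.30015644  0.13808537] [ 1.24498626e-03  3.47876621e-01  9.37539436e-01 -3.36410372e-04] [-0.24595638 -0.21133792 -3.96050058] [-0.02420655 -0.06208335 -0.01122671] [-0.64  0.42  0.03  1.18  0.    0.07]
```

View pics/m2.png

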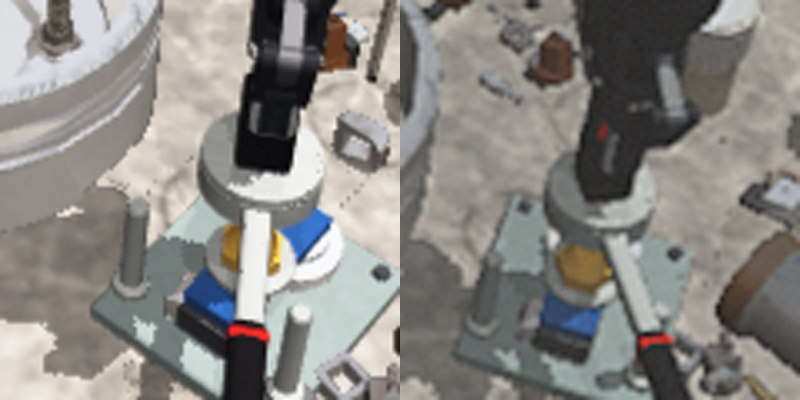

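>>> {"op": "step_arm", "data": {
  "moves": [
    [[0,-1,8],[0,0,0],15],
    [[1,-2,16],[0,0,0],15],
    [[1,-3,24],[0,0,0],15],
    [[1,-3,27],[0,0,0],15],
    [[1,-3,30],[0,0,0],15],
    [[1,-3,33],[0,0,0],15],
    [[1,-3,33],[0,0,0],15],
    [[1,-3,33],[0,0,0],15]
  ]
}}

```text
clock: 6.57
tcp_pos: [0.5355, -0.3012, 0.1034]
orientation: [-0.0, 0.348, 0.938, 0.0]
wrist_force: [-0.3, -0.1, -6.3]
finger_gap: 0.0243
grip_force: 110.2
```

>>> {"op": "step_arm", "data": {
  "moves": [
    [[-1,1,2],[0,0,0],15],
    [[-1,1,4],[0,0,0],15],
    [[-1,1,6],[0,0,0],15],
    [[-1,1,8],[0,0,0],15],
    [[-1,1,8],[0,0,0],15],
    [[-1,1,8],[0,0,0],15]
  ]
}}

```text
clock: 7.07
tcp_pos: [0.5374, -0.301, 0.0957]
orientation: [0.0, 0.348, 0.938, 0.0]
wrist_force: [1.7, 1.1, -4.0]
finger_gap: 0.0244
grip_force: 110.4
```

>>> {"op": "step_arm", "data": {
  "moves": [
    [[0,0,2],[0,0,0],15],
    [[0,0,4],[0,0,0],15],
    [[0,0,5],[0,0,0],15],
    [[0,0,5],[0,0,0],15],
    [[0,0,5],[0,0,0],15]
  ]
}}

```text
clock: 7.48
tcp_pos: [0.5387, -0.3016, 0.0936]
orientation: [0.003, 0.348, 0.938, -0.0]
wrist_force: [-0.4, 3.9, 10.7]
finger_gap: 0.0246
grip_force: 112.2
```

```bash
python3 -c "
from h import *
s=telemetry.get_state(); print(s['tcp_pos'],s['wrist_force'],s['ft_torque'])"
```

```text
[ 0.53867701 -0.30163109  0.09355773] [-0.37278621  3.94060149 10.67873997] [ 1.01152696 -0.18043422  0.06096559]
```

>>> {"op": "step_arm", "data": {
  "moves": [
    [[0,0,1],[0,0,0.06],15],
    [[0,0,2],[0,0,0.12],15],
    [[0,0,2],[0,0,0.18],15],
    [[0,0,2],[0,0,0.24],15],
    [[0,0,2],[0,0,0.3],15],
    [[0,0,2],[0,0,0.36],15]
  ]
}}

```text
clock: 7.98
tcp_pos: [0.5399, -0.3015, 0.0906]
orientation: [0.003, 0.511, 0.86, 0.001]
wrist_force: [6.4, 3.2, -1.2]
finger_gap: 0.0244
grip_force: 110.8
```

>>> {"op": "step_arm", "data": {
  "moves": [
    [[0,0,2],[0,0,0],15],
    [[0,0,4],[0,0,0],15],
    [[0,0,6],[0,0,0],15],
    [[0,0,6],[0,0,0],15],
    [[0,0,6],[0,0,0],15]
  ]
}}

```text
clock: 8.4
tcp_pos: [0.5402, -0.3017, 0.084]
orientation: [0.003, 0.51, 0.86, 0.001]
wrist_force: [6.9, 1.1, 0.3]
finger_gap: 0.0245
grip_force: 110.8
```

>>> {"op": "step_arm", "data": {
  "moves": [
    [[-1,2,1],[0,0,0],15],
    [[-1,2,3],[0,0,0],15],
    [[-1,2,4],[0,0,0],15],
    [[-1,2,4],[0,0,0],15],
    [[-1,2,4],[0,0,0],15]
  ]
}}

```text
clock: 8.82
tcp_pos: [0.5412, -0.3026, 0.0835]
orientation: [0.004, 0.51, 0.86, -0.0]
wrist_force: [-2.5, 3.1, 19.3]
finger_gap: 0.0244
grip_force: 113.5
```

```bash
python3 -c "
from h import *
s=telemetry.get_state(); print(s['tcp_pos'],s['wrist_force'],s['ft_torque'])"
```

```text
[ 0.54118317 -0.30257603  0.08348184] [-2.51882799  3.08258175 19.2664339 ] [0.93143246 0.36518865 0.0462033 ]
```

>>> {"op": "step_arm", "data": {
  "moves": [
    [[0,0,-1],[0,0,0.08],15],
    [[0,0,-1],[0,0,0.16],15],
    [[0,0,-1],[0,0,0.24],15],
    [[0,0,-1],[0,0,0.32],15],
    [[0,0,-1],[0,0,0.4],15],
    [[0,0,-1],[0,0,0.48],15],
    [[0,0,-1],[0,0,0.56],15],
    [[0,0,-1],[0,0,0.64],15]
  ]
}}

```text
clock: 9.48
tcp_pos: [0.5404, -0.3031, 0.0828]
orientation: [0.003, 0.756, 0.655, -0.0]
wrist_force: [-2.8, 0.2, 10.3]
finger_gap: 0.0245
grip_force: 112.4
```

```bash
cat > st.py <<'E'
from h import *
s=telemetry.get_state(); q=s['orientation']; print(s['clock'],s['tcp_pos'].round(4),s['wrist_force'].round(1),s['ft_torque'].round(3),'yaw rel',round(np.arctan2(q[2]**2-q[1]**2,2*q[1]*q[2])-.356,3),'j6',s['joint_pos'][5].round(3))
E
python3 st.py
```

```text
9.4833 [ 0.5404 -0.3031  0.0828] [-2.8  0.2 10.3] [-0.032  0.218  0.435] yaw rel -0.499 j6 1.075
```

>>> {"op": "step_arm", "data": {
  "moves": [
    [[0,0,0],[0,0,-0.12],15],
    [[0,0,0],[0,0,-0.24],15],
    [[0,0,0],[0,0,-0.36],15],
    [[0,0,0],[0,0,-0.48],15],
    [[0,0,0],[0,0,-0.6],15],
    [[0,0,0],[0,0,-0.72],15],
    [[0,0,0],[0,0,-0.84],15],
    [[0,0,0],[0,0,-0.96],15]
  ]
}}

```text
clock: 10.15
tcp_pos: [0.5412, -0.3017, 0.0828]
orientation: [0.003, 0.364, 0.931, 0.0]
wrist_force: [0.9, 4.4, 12.7]
finger_gap: 0.0243
grip_force: 112.5
```

>>> {"op": "step_arm", "data": {
  "moves": [
    [[0,0,0],[0,0,-0.08],15],
    [[0,0,0],[0,0,-0.08],15]
  ]
}}

```text
clock: 10.32
tcp_pos: [0.5412, -0.3015, 0.0828]
orientation: [0.003, 0.327, 0.945, 0.0]
wrist_force: [1.1, 2.6, 12.8]
finger_gap: 0.0246
grip_force: 112.5
```

```bash
python3 st.py
```

```text
10.3167 [ 0.5412 -0.3015  0.0828] [ 1.1  2.6 12.8] [ 1.192 -0.3   -0.148] yaw rel 0.548 j6 0.028
```

>>> {"op": "step_arm", "data": {
  "moves": [
    [[0,0,0],[0,0,0.12],15],
    [[0,0,0],[0,0,0.24],15],
    [[0,0,0],[0,0,0.36],15],
    [[0,0,0],[0,0,0.48],15],
    [[0,0,0.5],[0,0,0.6],15],
    [[0,0,0.5],[0,0,0.7],15],
    [[0,0,0.5],[0,0,0.8],15]
  ]
}}

```text
clock: 10.9
tcp_pos: [0.5408, -0.3029, 0.0821]
orientation: [0.003, 0.672, 0.74, -0.0]
wrist_force: [-0.6, -1.4, 8.1]
finger_gap: 0.0246
grip_force: 112.2
```

```bash
python3 st.py
```

```text
10.9 [ 0.5408 -0.3029  0.0821] [-0.6 -1.4  8.1] [-0.025 -0.085  0.542] yaw rel -0.26 j6 0.836
```

>>> {"op": "step_arm", "data": {
  "moves": [
    [[0,0,0],[0,0,0.08],15],
    [[0,0,0.5],[0,0,0.16],15],
    [[0,0,0.5],[0,0,0.24],15],
    [[0,0,0.5],[0,0,0.24],15]
  ]
}}

```text
clock: 11.23
tcp_pos: [0.5405, -0.3032, 0.0816]
orientation: [0.003, 0.756, 0.655, -0.0]
wrist_force: [-2.4, -0.3, 10.0]
finger_gap: 0.0246
grip_force: 112.3
```

```bash
python3 st.py
```

```text
11.2333 [ 0.5405 -0.3032  0.0816] [-2.4 -0.3 10. ] [-0.073  0.113  0.336] yaw rel -0.499 j6 1.074
```

>>> {"op": "step_arm", "data": {
  "moves": [
    [[0,0,0],[0,0,-0.12],15],
    [[0,0,0],[0,0,-0.24],15],
    [[0,0,0],[0,0,-0.36],15],
    [[0,0,0],[0,0,-0.48],15],
    [[0,0,0],[0,0,-0.6],15],
    [[0,0,0],[0,0,-0.72],15],
    [[0,0,0],[0,0,-0.84],15],
    [[0,0,0],[0,0,-0.96],15]
  ]
}}

```text
clock: 11.9
tcp_pos: [0.5416, -0.3021, 0.0817]
orientation: [0.003, 0.364, 0.931, -0.0]
wrist_force: [3.6, 4.9, 9.1]
finger_gap: 0.0245
grip_force: 112.1
```

>>> {"op": "step_arm", "data": {
  "moves": [
    [[0,0,0],[0,0,-0.08],15],
    [[0,0,0],[0,0,-0.08],15]
  ]
}}

```text
clock: 12.07
tcp_pos: [0.5415, -0.3018, 0.0817]
orientation: [0.003, 0.327, 0.945, -0.0]
wrist_force: [1.6, 3.4, 9.8]
finger_gap: 0.0245
grip_force: 112.3
```

>>> {"op": "step_arm", "data": {
  "moves": [
    [[0,0,0],[0,0,0.12],15],
    [[0,0,0],[0,0,0.24],15],
    [[0,0,0],[0,0,0.36],15],
    [[0,0,0],[0,0,0.44],15],
    [[0,0,0.5],[0,0,0.52],15],
    [[0,0,0.5],[0,0,0.6],15],
    [[0,0,0.5],[0,0,0.6],15]
  ]
}}

```text
clock: 12.65
tcp_pos: [0.541, -0.3026, 0.0812]
orientation: [0.003, 0.595, 0.804, -0.0]
wrist_force: [-0.3, 0.3, 10.4]
finger_gap: 0.0244
grip_force: 112.3
```

```bash
python3 st.py
```

```text
12.65 [ 0.541  -0.3026  0.0812] [-0.3  0.3 10.4] [ 0.377 -0.233  0.314] yaw rel -0.059 j6 0.634
```

>>> {"op": "step_arm", "data": {
  "moves": [
    [[0,0,0],[0,0,0.05],15],
    [[0,0,0],[0,0,0.1],15],
    [[0,0,0.3],[0,0,0.15],15],
    [[0,0,0.3],[0,0,0.2],15]
  ]
}}

```text
clock: 12.98
tcp_pos: [0.5408, -0.3029, 0.0809]
orientation: [0.003, 0.672, 0.741, -0.0]
wrist_force: [-1.3, -0.2, 10.5]
finger_gap: 0.0245
grip_force: 112.3
```

```bash
python3 st.py
```

```text
12.9833 [ 0.5408 -0.3029  0.0809] [-1.3 -0.2 10.5] [ 0.058 -0.012  0.479] yaw rel -0.258 j6 0.833
```

>>> {"op": "step_arm", "data": {
  "moves": [
    [[0,0,0],[0,0,0.05],15],
    [[0,0,0],[0,0,0.1],15],
    [[0,0,0.3],[0,0,0.15],15],
    [[0,0,0.3],[0,0,0.2],15]
  ]
}}

```text
clock: 13.32
tcp_pos: [0.5405, -0.3032, 0.0807]
orientation: [0.003, 0.742, 0.67, -0.0]
wrist_force: [-2.6, -1.0, 10.1]
finger_gap: 0.0243
grip_force: 112.4
```

```bash
python3 st.py
```

```text
13.3167 [ 0.5405 -0.3032  0.0807] [-2.6 -1.  10.1] [-0.058  0.165  0.455] yaw rel -0.458 j6 1.033
```

>>> {"op": "step_arm", "data": {
  "moves": [
    [[0,0,0],[0,0,0.05],15],
    [[0,0,0],[0,0,0.1],15]
  ]
}}

```text
clock: 13.48
tcp_pos: [0.5404, -0.3033, 0.0806]
orientation: [0.003, 0.775, 0.632, -0.0]
wrist_force: [-2.3, -0.4, 10.2]
finger_gap: 0.0248
grip_force: 112.4
```

```bash
python3 st.py
```

```text
13.4833 [ 0.5404 -0.3033  0.0806] [-2.3 -0.4 10.2] [-0.157  0.247  0.545] yaw rel -0.558 j6 1.133
```

>>> {"op": "step_arm", "data": {
  "moves": [
    [[0,0,0],[0,0,-0.12],15],
    [[0,0,0],[0,0,-0.24],15],
    [[0,0,0],[0,0,-0.36],15],
    [[0,0,0],[0,0,-0.48],15],
    [[0,0,0],[0,0,-0.6],15],
    [[0,0,0],[0,0,-0.72],15],
    [[0,0,0],[0,0,-0.84],15],
    [[0,0,0],[0,0,-0.96],15]
  ]
}}

```text
clock: 14.15
tcp_pos: [0.5412, -0.3018, 0.0806]
orientation: [0.003, 0.392, 0.92, 0.0]
wrist_force: [0.1, 3.8, 9.9]
finger_gap: 0.0245
grip_force: 112.4
```

>>> {"op": "step_arm", "data": {
  "moves": [
    [[0,0,0],[0,0,-0.12],15],
    [[0,0,0],[0,0,-0.12],15]
  ]
}}

```text
clock: 14.32
tcp_pos: [0.5412, -0.3018, 0.0805]
orientation: [0.003, 0.336, 0.942, -0.0]
wrist_force: [1.1, 3.0, 10.7]
finger_gap: 0.0246
grip_force: 112.3
```

>>> {"op": "step_arm", "data": {
  "moves": [
    [[0,0,0],[0,0,0.1],15],
    [[0,0,0],[0,0,0.2],15],
    [[0,0,0],[0,0,0.3],15],
    [[0,0,0],[0,0,0.35],15],
    [[0,0,0],[0,0,0.4],15],
    [[0,0,0],[0,0,0.45],15]
  ]
}}

```text
clock: 14.82
tcp_pos: [0.541, -0.3023, 0.0804]
orientation: [0.003, 0.54, 0.841, -0.0]
wrist_force: [0.4, 0.6, 9.2]
finger_gap: 0.0248
grip_force: 112.3
```

```bash
python3 st.py
```

```text
14.8167 [ 0.541  -0.3023  0.0804] [0.4 0.6 9.2] [ 0.397 -0.269  0.571] yaw rel 0.073 j6 0.503
```

>>> {"op": "step_arm", "data": {
  "moves": [
    [[0,0,0],[0,0,0.04],15],
    [[0,0,0],[0,0,0.08],15],
    [[0,0,0],[0,0,0.12],15]
  ]
}}

```text
clock: 15.07
tcp_pos: [0.541, -0.3026, 0.0803]
orientation: [0.003, 0.59, 0.808, -0.0]
wrist_force: [0.4, -0.2, 8.5]
finger_gap: 0.0245
grip_force: 112.2
```

```bash
python3 st.py
```

```text
15.0667 [ 0.541  -0.3026  0.0803] [ 0.4 -0.2  8.5] [ 0.245 -0.317  0.639] yaw rel -0.047 j6 0.622
```

>>> {"op": "step_arm", "data": {
  "moves": [
    [[0,0,0.2],[0,0,0.04],15],
    [[0,0,0.2],[0,0,0.08],15],
    [[0,0,0.2],[0,0,0.12],15]
  ]
}}

```text
clock: 15.32
tcp_pos: [0.5409, -0.3027, 0.0802]
orientation: [0.003, 0.637, 0.771, -0.0]
wrist_force: [-0.4, -0.7, 8.4]
finger_gap: 0.0244
grip_force: 112.3
```

```bash
python3 st.py
```

```text
15.3167 [ 0.5409 -0.3027  0.0802] [-0.4 -0.7  8.4] [ 0.085 -0.173  0.61 ] yaw rel -0.167 j6 0.742
```

>>> {"op": "step_arm", "data": {
  "moves": [
    [[0,0,0.2],[0,0,0.04],15],
    [[0,0,0.2],[0,0,0.08],15],
    [[0,0,0.2],[0,0,0.12],15]
  ]
}}

```text
clock: 15.57
tcp_pos: [0.5408, -0.3029, 0.0801]
orientation: [0.003, 0.682, 0.731, -0.0]
wrist_force: [-0.7, -0.5, 9.1]
finger_gap: 0.0244
grip_force: 112.3
```

```bash
python3 st.py
```

```text
15.5667 [ 0.5408 -0.3029  0.0801] [-0.7 -0.5  9.1] [ 0.031 -0.076  0.677] yaw rel -0.287 j6 0.862
```

>>> {"op": "step_arm", "data": {
  "moves": [
    [[0,0,0.2],[0,0,0.04],15],
    [[0,0,0.2],[0,0,0.08],15],
    [[0,0,0.2],[0,0,0.12],15]
  ]
}}

```text
clock: 15.82
tcp_pos: [0.5406, -0.3031, 0.0799]
orientation: [0.003, 0.725, 0.689, -0.0]
wrist_force: [-1.7, 0.1, 9.3]
finger_gap: 0.0248
grip_force: 112.4
```

```bash
python3 st.py
```

```text
15.8167 [ 0.5406 -0.3031  0.0799] [-1.7  0.1  9.3] [-0.07   0.099  0.702] yaw rel -0.407 j6 0.982
```

>>> {"op": "step_arm", "data": {
  "moves": [
    [[0,0,0.2],[0,0,0.05],15],
    [[0,0,0.2],[0,0,0.1],15],
    [[0,0,0.2],[0,0,0.15],15]
  ]
}}

```text
clock: 16.07
tcp_pos: [0.5404, -0.3033, 0.0798]
orientation: [0.003, 0.775, 0.632, -0.0]
wrist_force: [-2.5, -1.9, 10.9]
finger_gap: 0.0249
grip_force: 112.5
```

```bash
python3 st.py; python3 - <<'E'
from h import *
snap('wrist','w4')
im=cv2.imread('pics/w4.png'); a=snap('side','s4')
cv2.imwrite('pics/m4.png',np.hstack([cv2.resize(im,(480,360)),cv2.resize(a[280:430,330:463][...,::-1],(320,360),interpolation=cv2.INTER_CUBIC)]))
E
```

```text
16.0667 [ 0.5404 -0.3033  0.0798] [-2.5 -1.9 10.9] [-0.176  0.307  0.776] yaw rel -0.557 j6 1.132
```

View pics/m4.png

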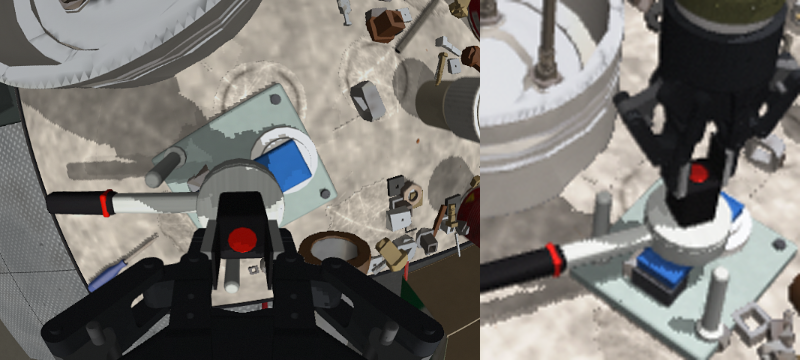

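The handle is still square to the tool and clear of the left pillar, and the torque is rising (0.78 N m). One more swing.

>>> {"op": "step_arm", "data": {
  "moves": [
    [[0,0,0],[0,0,-0.12],15],
    [[0,0,0],[0,0,-0.24],15],
    [[0,0,0],[0,0,-0.36],15],
    [[0,0,0],[0,0,-0.48],15],
    [[0,0,0],[0,0,-0.6],15],
    [[0,0,0],[0,0,-0.72],15],
    [[0,0,0],[0,0,-0.84],15],
    [[0,0,0],[0,0,-0.96],15]
  ]
}}

```text
clock: 16.83
tcp_pos: [0.5413, -0.3018, 0.0797]
orientation: [0.003, 0.392, 0.92, 0.0]
wrist_force: [1.2, 3.2, 11.2]
finger_gap: 0.0244
grip_force: 112.4
```

>>> {"op": "step_arm", "data": {
  "moves": [
    [[0,0,0],[0,0,0.08],15],
    [[0,0,0],[0,0,0.16],15],
    [[0,0,0],[0,0,0.24],15],
    [[0,0,0],[0,0,0.3],15],
    [[0,0,0],[0,0,0.35],15]
  ]
}}

```text
clock: 17.25
tcp_pos: [0.5412, -0.3026, 0.0797]
orientation: [0.003, 0.549, 0.836, -0.0]
wrist_force: [0.9, -0.1, 8.8]
finger_gap: 0.0243
grip_force: 112.4
```

```bash
python3 st.py
```

```text
17.25 [ 0.5412 -0.3026  0.0797] [ 0.9 -0.1  8.8] [ 0.264 -0.339  0.839] yaw rel 0.053 j6 0.523
```

>>> {"op": "step_arm", "data": {
  "moves": [
    [[0,0,0],[0,0,0.04],15],
    [[0,0,0],[0,0,0.08],15],
    [[0,0,0],[0,0,0.12],15]
  ]
}}

```text
clock: 17.5
tcp_pos: [0.5411, -0.3028, 0.0796]
orientation: [0.003, 0.598, 0.802, -0.0]
wrist_force: [-0.4, -1.2, 8.6]
finger_gap: 0.0246
grip_force: 112.3
```

```bash
python3 st.py
```

```text
17.5 [ 0.5411 -0.3028  0.0796] [-0.4 -1.2  8.6] [ 0.11  -0.227  0.897] yaw rel -0.066 j6 0.642
```

>>> {"op": "step_arm", "data": {
  "moves": [
    [[0,0,0],[0,0,0.04],15],
    [[0,0,0.1],[0,0,0.08],15],
    [[0,0,0.2],[0,0,0.12],15]
  ]
}}

```text
clock: 17.75
tcp_pos: [0.5409, -0.3031, 0.0795]
orientation: [0.003, 0.645, 0.765, -0.001]
wrist_force: [-0.8, -0.6, 10.9]
finger_gap: 0.0247
grip_force: 112.5
```

```bash
python3 st.py
```

```text
17.75 [ 0.5409 -0.3031  0.0795] [-0.8 -0.6 10.9] [-0.019 -0.112  1.019] yaw rel -0.186 j6 0.762
```

>>> {"op": "step_arm", "data": {
  "moves": [
    [[0,0,0],[0,0,0.04],15],
    [[0,0,0.1],[0,0,0.08],15],
    [[0,0,0.2],[0,0,0.1],15]
  ]
}}

```text
clock: 18.0
tcp_pos: [0.5408, -0.3033, 0.0794]
orientation: [0.003, 0.682, 0.731, -0.001]
wrist_force: [-0.5, -1.3, 10.3]
finger_gap: 0.0243
grip_force: 112.6
```

```bash
python3 st.py
```

```text
18.0 [ 0.5408 -0.3033  0.0794] [-0.5 -1.3 10.3] [-0.077  0.051  0.957] yaw rel -0.286 j6 0.861
```

>>> {"op": "step_arm", "data": {
  "moves": [
    [[0,0,0],[0,0,-0.04],15],
    [[0,0,-0.5],[0,0,-0.06],15],
    [[0,0,-1],[0,0,-0.06],25],
    [[0,0,-1],[0,0,-0.06],35],
    [[0,0,-1],[0,0,-0.06],45],
    [[0,0,-1],[0,0,-0.06],45],
    [[0,0,-1],[0,0,-0.06],45],
    [[0,0,-1],[0,0,-0.06],45]
  ]
}}

```text
clock: 18.67
tcp_pos: [0.5387, -0.3009, 0.0767]
orientation: [-0.001, 0.66, 0.751, -0.0]
wrist_force: [-0.2, 1.0, 0.3]
finger_gap: 0.045
grip_force: 0.0
```

>>> {"op": "step_arm", "data": {
  "moves": [
    [[0,0,-10],[0,0,0],45],
    [[0,0,-30],[0,0,0],45],
    [[0,0,-60],[0,0,0],45],
    [[0,0,-90],[0,0,0],45],
    [[0,0,-120],[0,0,0],45],
    [[0,0,-140],[0,0,0],45],
    [[0,0,-140],[0,0,0],45]
  ]
}}

```text
clock: 19.25
tcp_pos: [0.5412, -0.3026, 0.2236]
orientation: [0.005, 0.66, 0.752, 0.0]
wrist_force: [1.1, -0.9, 0.9]
finger_gap: 0.0452
grip_force: 0.0
```

```bash
python3 st.py; python3 - <<'E'
from h import *
im=snap('wrist','w5')[...,::-1]; a=snap('side','s5')
cv2.imwrite('pics/m5.png',np.hstack([cv2.resize(im,(480,360)),cv2.resize(a[280:430,330:463][...,::-1],(320,360),interpolation=cv2.INTER_CUBIC)]))
E
```

```text
19.25 [ 0.5412 -0.3026  0.2236] [ 1.1 -0.9  0.9] [ 0.008 -0.022 -0.043] yaw rel -0.226 j6 0.802
```

View pics/m5.png

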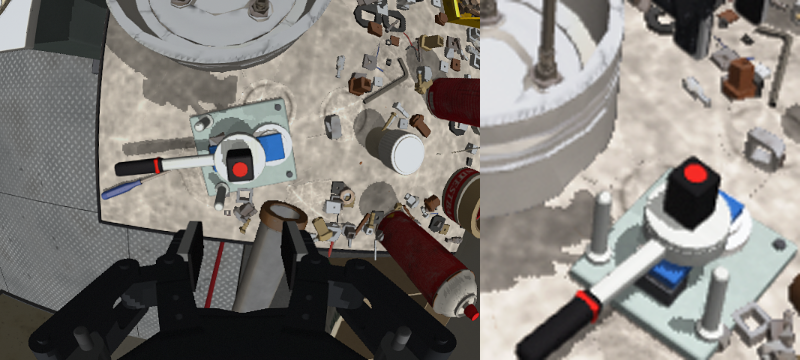

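The wrench sits upright on the screw, handle between the pillars, gripper clear and the jar undisturbed.

```bash
python3 -c "
from h import *
print(env.hand_in())"
```

```text
the job is handed in; nothing more can be done
None
```

I handed the job in at about 19 s: the screw was last felt at about 1.0 N m (about 8 N at the grip, in the snug range), the ratchet sits upright on it with its handle between the pillars, and the gripper is clear; no verdict came back.

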